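# Put the day's food sample away through the cold cabinet's lock

## Robot

A 6-joint arm with a two-finger parallel gripper is mounted at the origin on the work surface. World frame = base frame: x ahead of the robot, y to its left, z up, the work surface at z = 0. Lengths are in mm, angles in rad, forces in N, time in s.
With the tool pointing down it reaches from about 300 to 775 mm from the base axis. Payload 14.6 kg.
Tool frame: the origin (TCP) lies at the very end of the fingers, on their centre line; the grasp point (between the pads) lies 19 mm behind it; z points along the fingers, y is the direction in which the jaws open and shut (so a half turn about z gives the same grasp; the last joint's range is limited). The gripper opens to 94 mm and grips with 3 to 60 N. Pads are 16 mm wide; open, the fingers measure 119 mm over their backs; the gripper's body (75 mm by 177 mm) begins 78 mm behind the grasp point.
Start: joints at [-1.208, 0.3, 1.521, -0, 1.321, -0.067], TCP at [229.171, -499.97, 166.746] pointing down, gripper open.
Joint ranges: [-3.03, 3.03], [-0.79, 2.21], [0.23, 2.52], [-1.04, 4.18], [0, 3.07], [-2.55, 2.55]. Speed limits (rad/s): [2.22, 2.22, 2.57, 3.14, 3.14, 3.14].

## Interface

Orientations are given as [roll, pitch, yaw] about the fixed x, y, z axes, in that order (R = Rz(yaw) Ry(pitch) Rx(roll)).
In Python, from cell import manip gives the robot as it stands.
- The arm moves only by the shell command python3 -m inch 'ROWS' [FORCE]. ROWS is a JSON object of lists of equal length, an entry for each row: "grip": the opening, from -1 (shut) to 1 (fully open), so that 0 is half open; "travel": the shift along the world's x, y, z in cm, a list of three; "turn": the turn, a rotation vector about the world's x, y, z in degrees, a list of three. A call has 1 to 10 rows; each row is the pose to reach, as a shift and turn from the pose measured when the call began; what a row does not reach only later rows make up. A row lasts 1/8 s, in which the tool goes at most 62.5 mm and 10.7 degrees, less where a joint would pass 70% of its speed; a pose out of reach is approached as far as the arm can. A call with a gripper value outside its range is refused whole. The fingers move at their own pace and stop on an object; FORCE is the grip in N (left out, the last holds). Time passes only in rows, so rows that repeat a pose let the fingers close. It gives the time, the measured TCP pose, the force and the opening at its end, in the units of the state.
- manip.read_state(): the state, without advancing time (a new reading comes with each control period).
- manip.camera(name): name is "side" or "top"; returns (picture, depth): 384x512x3 uint8, red, green, blue; 384x512 float32, mm along the optical axis (not along the pixel's ray), 0 where there is no reading.
- manip.calibration(name): a dict with "fx", "fy", "cx", "cy" (pixels), "world_from_camera" (4x4, takes a point from camera to world coordinates). Camera axes: x right, y up, looking along -z (the intrinsics and any distortion apply to the point x, -y, -z); pixel columns grow to the right and rows downward; lengths in mm; the calibration is good to about 2 mm. A picture is of the moment at which its call begins. calibration takes no time and is no camera call.
- manip.sign_off(): hands the job in, once; it reports no verdict.
Trained networks look in the newest picture that a camera, given by its name, has taken for a name from the list of things; names that differ only in an ending like _2 or _b are one class to them, and where a whole thing is asked for, a point or a joint stands for the part that bears it (a point fixed in the world has none). Each returns a list of dicts, best first, with "p" (0 to 1); they miss things now and then, are a little off and sometimes report something else, mostly with a low value. They report only what shows in the picture. A call takes as long as a camera call. They do not tell look-alikes from the thing itself.
- manip.look_for(camera, label): "bbox" ([left, top, right, bottom] in pixels, round what is visible of it).
The state is a dict: "clock": time; "joints": joint angles; "qd": joint speeds; "effort": joint torques, N m; "eef_pos": TCP position; "eef_rot": TCP orientation; "wrist_force": force on the tool from outside, world axes, zero at the start; "moment": the same for the moment, N m; "finger_gap": finger opening in mm.
Only numpy, scipy, OpenCV 4.12 (cv2) and the standard library are available. Lean on these libraries where they do the work, as an engineer would, in place of code of your own. Each camera call takes 0.05 s, during which the arm holds its last target.

## Task

Put the sample tin with the yellow lid into the cold cabinet through its lock: stand it upright in the lock, shut the outer door fully, only then open the inner door, and slide the tin with the pusher until it stands wholly inside the cabinet. Finish with the pusher back home and then both doors fully shut; the two doors must never be open at the same time, and the pusher must be clear of the inner door whenever that is shut. Leave the other tins, the bowls, the bottle, the mug and the spoon where they are.

Things in the scene. Friction and masses are not known exactly. Their poses are not given: they have to be found in the camera images.
- hatch: low cold sample cabinet with a two-door lock, fixed; inside it is a straight tunnel along its y. Origin: on the counter under the middle of the inner door; x away from the robot at yaw 0, y from cabinet to lock, z up. Outside: x -61 to 61, y -233 to 144, roof top z 91 mm (white chiller head beyond y -178: 125 mm high); door runners behind to x 178 mm; pusher rail in front, x -95, y -57 to 149, z to 40 mm
- lock_spot (a point): best spot for a tin in the lock, on its floor: cabinet x 0, y 60, z 8 mm. The lock is inside y 8 to 138 mm, x -55 to 55 mm, floor z 8 mm, walls up to z 86 mm, open on top when the outer door is back; the pusher's paddle fills its end beyond y 112 mm. Axes as the cabinet's
- cabinet_spot (a point): on the cabinet's floor where a pushed tin ends: cabinet x 0, y -54, z 8 mm. The cabinet is inside y -8 to -172 mm, x -55 to 55 mm, floor z 8 mm, under a fixed clear window (underside z 86 mm). Between it and the lock, at y 0, is an opening 80 mm wide (x -40 to 40 mm) between 12 mm thick posts, closed by the inner door. Axes as the cabinet's
- outer_door (a joint): outer door: clear sliding shutter with a red rim that roofs the lock, its top at z 91 mm. 0 = shut, grows to 0.115 m = fully open as it slides along the cabinet's +x, level. Stays where left (about 1.2 N of friction). It may start partly open
- outer_door_grip (a point): red grip on the outer door: a block 36 mm long (cabinet x), 16 mm thick (cabinet y), 36 mm high, top at z 127 mm; point on its axis 12 mm below its top. With the door shut it is at cabinet x -38, y 95, z 115 mm. Axes as the cabinet's
- inner_door (a joint): inner door: upright blue gate plate, 4 mm thick, that closes the opening between lock and cabinet. 0 = shut (as at the start), grows to 0.090 m = fully open as it slides along the cabinet's +x into a pocket behind. Stays where left (about 1.2 N of friction). A tin passes from about 0.075 m on
- inner_door_grip (a point): blue grip on top of the inner door, same block (36 x 16 mm, 36 mm high, top at z 128 mm); point on its axis 13 mm below its top. Shut: cabinet x -30, y 0, z 115 mm. Axes as the cabinet's
- pusher (a joint): paddle inside, 70 mm wide, 36 mm high, with a shallow V face that centres a tin, carried by magnet from a carriage on the front rail. 0 = home (lock's far end), grows to 0.150 m along the cabinet's -y; there a pushed tin's centre is at about y -54 mm. A spring drives it home: 2 N at 0, 6 N at 0.150 m; let go, it runs back. Beyond 0.105 m it is in the inner door's way
- pusher_grip (a point): black upright handle of the pusher's carriage, 16 mm (cabinet x) by 18 mm (cabinet y), free above z 45 mm, top at z 125 mm; point on its axis 13 mm below its top. At home: cabinet x -95, y 125, z 112 mm. Axes as the cabinet's
- yellow_tin: closed sample tin, a steel cylinder 52 mm in diameter and 70 mm high with a yellow plastic lid (top 16 mm, same diameter); about 160 g; origin at the centre of its underside, z up; THE sample to put away; stands on the counter to the left, in any of three places among the other tins
- green_tin: closed sample tin, a steel cylinder 52 mm in diameter and 70 mm high with a green plastic lid (top 16 mm, same diameter); about 160 g; origin at the centre of its underside, z up; stays where it is
- white_tin: closed sample tin, a steel cylinder 52 mm in diameter and 70 mm high with a white plastic lid (top 16 mm, same diameter); about 160 g; origin at the centre of its underside, z up; stays where it is
- stored_tin: closed sample tin, a steel cylinder 52 mm in diameter and 70 mm high with an orange plastic lid (top 16 mm, same diameter); about 160 g; origin at the centre of its underside, z up; an earlier sample, already in the cabinet near y -135 mm, stays there
- green_bowl: green plastic bowl, 170 mm across the rim, 75 mm high, origin under its centre; bystander
- yellow_bowl: yellow plastic bowl, 160 mm across, 70 mm high, origin under its centre; bystander
- lemonade: amber glass bottle, 60 mm in diameter, 190 mm high, origin under its centre; bystander
- mug: white mug, 76 mm across, 90 mm high, handle along its +y, origin under its centre; bystander
- spoon: spoon, 180 mm long, lying flat on the counter along its x axis; bystander
Things that resemble listed ones, but are neither listed nor needed, are in the scene too. Leave any pink look-alike of the yellow_tin alone.

How it is judged (in metres and radians):
On the way, in this order (a step that is already met when the one before it is completed fails the run):
1. the yellow tin stands upright in the lock with the outer and the inner door shut (x of yellow_tin in the frame of hatch between -0.055 and 0.055 m and y of yellow_tin in the frame of hatch between 0.028 and 0.112 m and z of yellow_tin in the frame of hatch between 0.003 and 0.016 m and angle between yellow_tin's own z axis and vertical below 0.12 rad and value of joint each of outer_door, inner_door below 0.006 m), for 0.2 s.
2. the inner door is open while the outer door is shut (value of joint inner_door above 0.06 m and value of joint outer_door below 0.006 m), for 0.1 s.
3. the yellow tin stands upright, wholly past the inner door, inside the cabinet (x of yellow_tin in the frame of hatch between -0.055 and 0.055 m and y of yellow_tin in the frame of hatch between -0.172 and -0.032 m and z of yellow_tin in the frame of hatch between 0.003 and 0.016 m and angle between yellow_tin's own z axis and vertical below 0.12 rad), for 0.1 s.
4. the pusher is back home (value of joint pusher below 0.008 m), for 0.1 s.
At the end, for the whole second after the job is handed in: The yellow tin stands upright (within 0.12 rad) and still on the cabinet's floor, its centre at least 32 mm past the inner door's plane; both doors are shut to within 6 mm and the pusher is home to within 8 mm (all of step 3 and value of joint each of outer_door, inner_door below 0.006 m and value of joint pusher below 0.008 m and linear speed of yellow_tin below 0.02 m/s); the robot touches nothing.
It fails at once if both doors open at once (each by more than 8 mm) (value of joint each of outer_door, inner_door above 0.008 m).
It fails at once if the pusher's paddle in the inner door's plane while that door is less than 60 mm open (value of joint pusher above 0.12 m and value of joint inner_door below 0.06 m).
It fails at once if a bystander moved by more than 30 mm (distance of any of green_tin, white_tin, stored_tin, green_bowl, yellow_bowl, lemonade, mug, spoon from where it was at the start of the episode above 0.03 m).
It fails at once if another tin, the bottle or the mug knocked over (angle between any of green_tin, white_tin, stored_tin, lemonade, mug's own z axis and vertical above 0.5 rad).
It fails at once if the yellow tin knocked over (angle between yellow_tin's own z axis and vertical above 1 rad).
It also fails if it takes over 72 s, if anything falls off the work surface, if the arm or the gripper's body presses on something with over 40 N, if the wrist force passes 120 N, or if a joint passes its speed limit or range.

## Working session

There is one attempt and no reset: what is moved stays moved. The work goes in short steps, Python scripts to look and compute and a shell command to move; the robot and the scene stay as the last step left them, time stands still between calls to the robot, and variables do not carry over. Pictures are saved under pics/ and viewed, and the job is handed in when it is done.

```bash
mkdir -p pics; ls
python3 - <<'E'
from cell import manip
import cv2,numpy as np
for n in("side","top"):
    p,d=manip.camera(n); cv2.imwrite(f"pics/{n}0.png",p[:,:,::-1]); np.savez(f"{n}0.npz",p=p,d=d)
    c=manip.calibration(n); print(n,c)
print(manip.read_state())
E
```

```text
pics
side {'fx': 452.19422609717816, 'fy': 452.19422609717816, 'cx': 256.9389177309085, 'cy': 198.3192886318443, 'world_from_camera': array([[-9.95113132e-01,  6.37392301e-02, -7.54133015e-02,
         4.08609925e+02],
       [-9.76539180e-02, -7.48324391e-01,  6.56105417e-01,
         8.68705591e+02],
       [-1.46139588e-02,  6.60263520e-01,  7.50891814e-01,
         1.08972119e+03],
       [ 0.00000000e+00,  0.00000000e+00,  0.00000000e+00,
         1.00000000e+00]])}
top {'fx': 416.10699166581736, 'fy': 416.10699166581736, 'cx': 255.88280152830635, 'cy': 185.10065727826714, 'world_from_camera': array([[ 2.76631332e-03,  9.98512837e-01, -5.44468773e-02,
         4.07584340e+02],
       [-9.99941005e-01,  3.33397133e-03,  1.03378390e-02,
         3.32716896e+01],
       [ 1.05039892e-02,  5.44150675e-02,  9.98463152e-01,
         1.42048637e+03],
       [ 0.00000000e+00,  0.00000000e+00,  0.00000000e+00,
         1.00000000e+00]])}
{'clock': 0.1, 'joints': array([-1.20759228e+00,  3.00410323e-01,  1.52148337e+00, -1.15784494e-05,
        1.32072001e+00, -6.65692234e-02]), 'qd': array([ 0.00104839, -0.00120805, -0.00289281, -0.0009402 ,  0.00040723,
        0.00024437]), 'effort': array([ 2.40347952e-03, -5.32644224e+01, -3.53284907e+01,  7.09974999e-02,
        2.34695437e-02, -4.21096638e-05]), 'eef_pos': array([ 229.08037984, -499.72940634,  166.26102812]), 'eef_rot': array([-3.14057312e+00, -5.67297604e-05,  4.29776116e-01]), 'wrist_force': array([-0.3062225 , -0.52988067, -0.27927175]), 'moment': array([-0.01806392,  0.0191569 , -0.02131614]), 'finger_gap': 94.42548424180005}
```

View pics/side0.png

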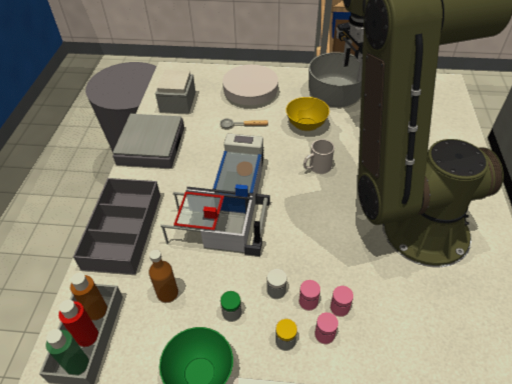

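View pics/top0.png

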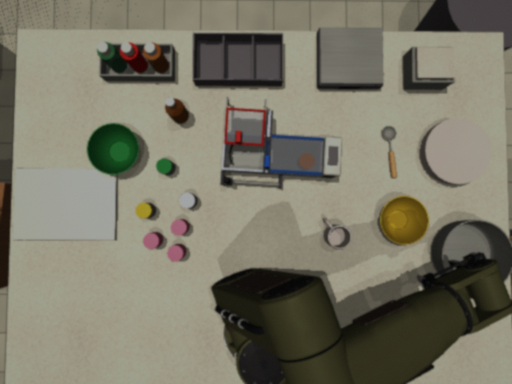

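```bash
cat > h.py <<'E'
from cell import manip
import cv2,numpy as np
def pts(n,d):
    c=manip.calibration(n);v,u=np.mgrid[:384,:512]
    P=np.stack([(u-c['cx'])/c['fx']*d,-(v-c['cy'])/c['fy']*d,-d],-1)
    W=c['world_from_camera'];return P@W[:3,:3].T+W[:3,3]
def snap(n,f):
    p,d=manip.camera(n);cv2.imwrite(f"pics/{f}.png",p[:,:,::-1]);np.savez(f"{f}.npz",p=p,d=d);return p,d
E
python3 - <<'E'
from h import *
for n in("top","side"):
    d=np.load(n+"0.npz")['d'];P=pts(n,d)
    for l in ["yellow_tin","outer_door_grip","inner_door_grip","pusher_grip","outer_door","hatch"]:
        for r in manip.look_for(n,l)[:3]:
            b=np.array(r['bbox']);u,v=int((b[0]+b[2])/2),int((b[1]+b[3])/2)
            print(n,l,round(r['p'],2),b.round(),P[v,u].round())
E
```

```text
top yellow_tin 0.84 [131. 200. 156. 219.] [403. 383.  74.]
top yellow_tin 0.79 [169. 242. 183. 264.] [262. 278.  74.]
top yellow_tin 0.67 [144. 232. 164. 251.] [300. 349.  72.]
top outer_door_grip 0.73 [222. 108. 266. 146.] [667.  62.  91.]
top outer_door_grip 0.17 [156. 156. 174. 174.] [546. 316.  65.]
top inner_door_grip 0.64 [266. 145. 272. 170.] [567. -18. 124.]
top inner_door_grip 0.53 [165. 101. 189. 124.] [706. 271. 130.]
top pusher_grip 0.47 [219. 175. 232. 186.] [494. 116. 122.]
top outer_door 0.8 [227. 107. 264. 146.] [671.  55.  90.]
top hatch 0.67 [220. 102. 337. 186.] [617. -52.  87.]
top hatch 0.59 [379. 197. 429. 244.] [ 368. -482.    7.]
side yellow_tin 0.87 [330. 288. 356. 315.] [266. 300.  71.]
side yellow_tin 0.86 [298. 280. 318. 315.] [351. 295.  68.]
side yellow_tin 0.72 [274. 317. 301. 354.] [398. 402.  73.]
side outer_door_grip 0.98 [176. 190. 224. 230.] [671.  53.  89.]
side outer_door_grip 0.6 [220. 184. 249. 215.] [579. -12.  72.]
side inner_door_grip 0.65 [222. 185. 247. 213.] [579. -14.  74.]
side inner_door_grip 0.34 [175. 193. 223. 231.] [670.  59.  91.]
side pusher_grip 0.75 [254. 220. 263. 247.] [493. 124.  93.]
side outer_door 0.9 [175. 192. 226. 231.] [668.  58.  90.]
side outer_door 0.55 [223. 182. 245. 211.] [578.  -9.  89.]
side hatch 0.89 [159. 132. 268. 255.] [641. -13.  92.]
```

Run:
```python
from h import *
p=np.load("top0.npz")['p'];cv2.imwrite("pics/c1.png",cv2.resize(p[90:270,120:350][:,:,::-1],None,fx=3.4,fy=3.3,interpolation=cv2.INTER_CUBIC))
p=np.load("side0.npz")['p'];cv2.imwrite("pics/c2.png",cv2.resize(p[120:270,150:290][:,:,::-1],None,fx=4,fy=4,interpolation=cv2.INTER_CUBIC))
for n in("top","side"):
    z=np.load(n+"0.npz");P=pts(n,z['d']);hsv=cv2.cvtColor(z['p'],cv2.COLOR_RGB2HSV);H,S,V=[hsv[...,i].astype(int) for i in range(3)]
    X,Y,Z=P[...,0],P[...,1],P[...,2]
    def rep(nm,m):
        if m.sum(): print(n,nm,m.sum(),P[m].mean(0).round(1),P[m].min(0).round(),P[m].max(0).round())
    tin=(Z>64)&(Z<76)&(Y>230)&(Y<450)
    rep("yel",tin&(H>18)&(H<32)&(S>150)&(X<500))
    rep("green",tin&(H>45)&(H<85)&(S>100)&(Y<350)&(X>400))
    rep("white",tin&(S<50)&(X>380)&(X<500)&(Y<350))
    area=(X>450)&(X<800)&(Y>-250)&(Y<180)
    rep("redgrip",area&((H<8)|(H>172))&(S>150)&(Z>105))
    rep("redrim",area&((H<8)|(H>172))&(S>150)&(Z<100)&(Z>80))
    rep("bluegrip",area&(H>100)&(H<125)&(S>130)&(Z>105))
    rep("black",area&(V<60)&(Z>100)&(X<560)&(Y>60))
    rep("head",area&(Z>115)&(Y<-120)&(Z<135))
    rep("roof",area&(Z>86)&(Z<96)&(Y<-10)&(Y>-140))
```

```text
top yel 170 [398.6 382.4  69.9] [377. 359.  64.] [422. 406.  76.]
top green 173 [542.7 318.2  69.8] [520. 295.  64.] [566. 341.  76.]
top white 162 [430.8 248.5  69.7] [406. 230.  64.] [455. 269.  76.]
top redgrip 59 [629.7  76.9 125.2] [613.  70. 106.] [648.  86. 133.]
top redrim 238 [661.1  53.3  93.4] [608. -10.  82.] [730. 120. 100.]
top bluegrip 56 [552.3 -13.1 126.5] [535. -21. 115.] [570.  -5. 133.]
top black 34 [495.3 115.  124.3] [487. 107. 112.] [503. 123. 133.]
top head 674 [ 570.6 -218.3  124.8] [ 511. -249.  115.] [ 631. -189.  133.]
top roof 1414 [587.9 -74.1  90.9] [ 516. -139.   86.] [759. -12.  96.]
side yel 348 [401.3 385.9  69.9] [377. 360.  64.] [425. 410.  75.]
side green 294 [545.5 321.9  69.8] [522. 295.  64.] [569. 347.  75.]
side white 234 [434.4 249.2  69.9] [409. 230.  64.] [459. 271.  74.]
side redgrip 112 [632.8  81.1 120.8] [617.  68. 105.] [650.  88. 132.]
side redrim 329 [664.4  59.1  94. ] [610. -15.  86.] [732. 124. 100.]
side bluegrip 103 [555.3  -9.1 121.7] [539. -24. 106.] [573.  -2. 133.]
side black 56 [497.9 119.6 116.8] [491. 107. 101.] [505. 128. 128.]
side head 486 [ 573.5 -214.   124.6] [ 514. -249.  115.] [ 637. -186.  132.]
side roof 1156 [596.9 -73.7  91.3] [ 519. -140.   86.] [760. -10.  96.]
```

View pics/c1.png

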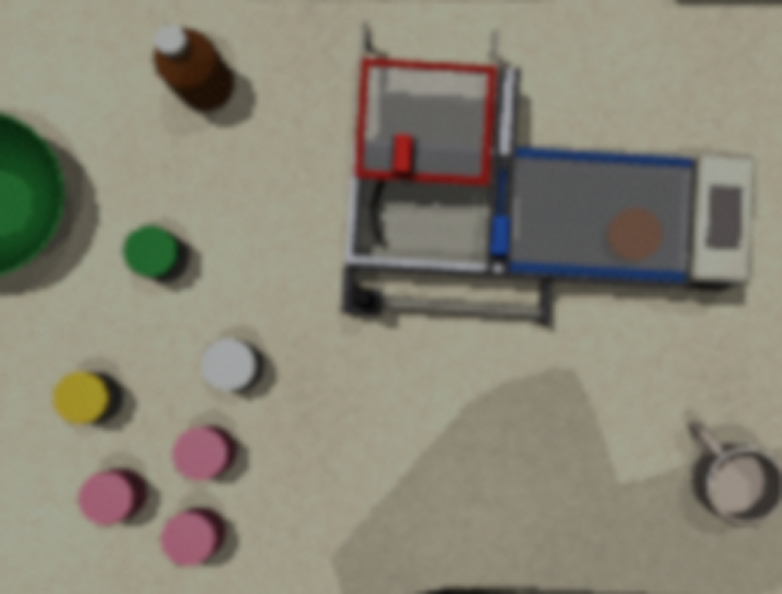

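View pics/c2.png

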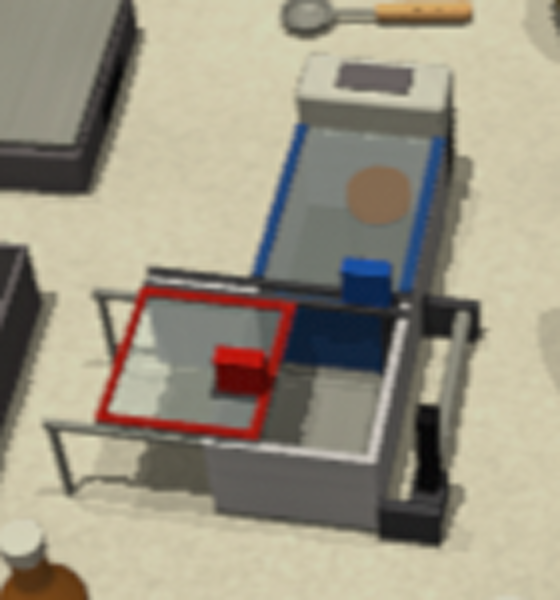

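The top and side views agree. The yellow tin is at about (400, 384), px (145,210) in the top view. The outer door is about 80 mm open. The hatch origin is about (584, -13) with yaw about -3.35°. I'll go to the red grip first.

```bash
python3 -m inch '{"grip":[1,1,0.5,0,0,0,0,0,0,0],"travel":[[0,0,4],[3,5,6],[6,10,6],[10,15,6],[14,20,6],[18,26,6],[22,32,6],[26,38,6],[30,44,6],[34,49,6]],"turn":[[0,0,0],[0,0,-3],[0,0,-6],[0,0,-9],[0,0,-12],[0,0,-16],[0,0,-20],[0,0,-24],[0,0,-27],[0,0,-28]]}' 15
python3 - <<'E'
from h import *
print(manip.read_state()['joints'])
E
```

```text
clock: 1.95
eef_pos: [544.4, -42.4, 227.0]
eef_rot: [3.141, -0.001, -0.06]
wrist_force: [1.2, -0.6, 1.0]
finger_gap: 47.3
[-1.44768875e-01  2.51495969e-01  1.44270225e+00 -7.04728736e-05
  1.44671843e+00  1.48588620e+00]
```

```bash
python3 -m inch '{"grip":[0,0,0,0,0,0,0],"travel":[[4,6,0],[8,11,0],[8.7,12.1,-1],[8.7,12.1,-5],[8.7,12.1,-9],[8.7,12.1,-9],[8.7,12.1,-9]],"turn":[[0,0,0],[0,0,0],[0,0,0],[0,0,0],[0,0,0],[0,0,0],[0,0,0]]}'
python3 - <<'E'
from h import *
for n in("side","top"):
    p,d=snap(n,n+"1")
    r=p[60:230,180:310] if n=="top" else p[100:270,150:280]
    cv2.imwrite(f"pics/c{n}1.png",cv2.resize(r[:,:,::-1],None,fx=3.5,fy=3.5))
E
```

```text
clock: 2.82
eef_pos: [632.2, 78.6, 139.0]
eef_rot: [-3.141, -0.003, -0.06]
wrist_force: [-0.4, -0.1, 0.0]
finger_gap: 47.1
```

View pics/cside1.png

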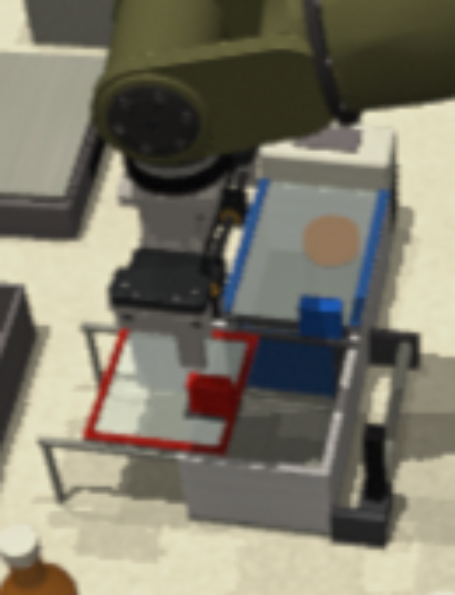

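View pics/ctop1.png

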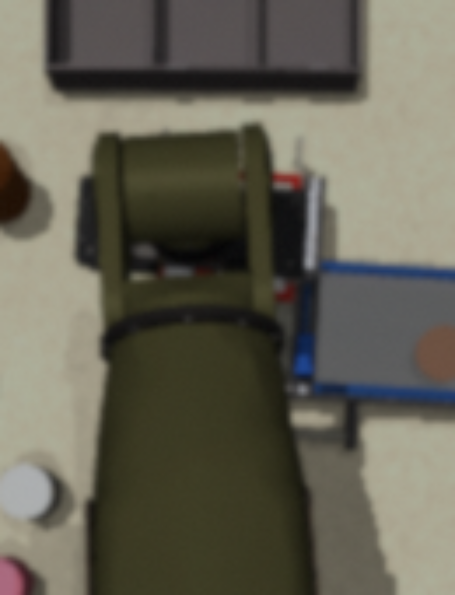

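Run:
```python
from h import *
z=np.load("side1.npz");P=pts("side",z['d'])
X,Y,Z=[P[...,i] for i in range(3)]
for lo in range(128,230,10):
    m=(Z>lo)&(Z<lo+10)&(X>570)&(X<700)&(Y>20)&(Y<200)
    if m.sum(): print(lo,m.sum(),P[m].min(0).round(),P[m].max(0).round(),np.median(P[m],0).round(), np.argwhere(m).min(0),np.argwhere(m).max(0))
W=manip.calibration("side")
def proj(p):
    M=np.linalg.inv(W['world_from_camera']);q=M[:3,:3]@p+M[:3,3];return W['cx']+W['fx']*q[0]/-q[2],W['cy']-W['fy']*q[1]/-q[2]
for y in(108,49,78.6): print(proj(np.array([632,y,139.])))
```

```text
128 14 [621.  72. 128.] [651.  84. 131.] [637.  77. 130.] [207 203] [210 214]
178 16 [622.  48. 179.] [633. 115. 188.] [626.  56. 184.] [187 205] [205 213]
188 29 [622.  48. 189.] [644. 117. 198.] [629. 113. 193.] [185 201] [205 213]
198 23 [622.  49. 198.] [645. 118. 208.] [634. 114. 203.] [184 200] [202 213]
208 17 [626. 110. 209.] [644. 117. 217.] [635. 114. 211.] [197 200] [199 207]
218 12 [627. 112. 218.] [643. 118. 223.] [635. 115. 220.] [196 200] [198 206]
(np.float64(207.6253584518991), np.float64(214.5832336668172))
(np.float64(211.1839863016658), np.float64(198.34856141941773))
(np.float64(209.42621077571445), np.float64(206.36763808409103))
```

Run:
```python
from h import *
print(manip.read_state()['eef_pos'],manip.read_state()['clock'])
p,d=snap("side","side2");P=pts("side",d)
cv2.imwrite(f"pics/cside2.png",cv2.resize(p[150:240,160:260][:,:,::-1],None,fx=6,fy=6))
X,Y,Z=[P[...,i] for i in range(3)]
for lo in range(128,230,10):
    m=(Z>lo)&(Z<lo+10)&(X>570)&(X<700)&(Y>20)&(Y<200)
    if m.sum(): print(lo,m.sum(),P[m].min(0).round(),P[m].max(0).round())
```

```text
[632.27690886  78.56146328 139.26269472] 2.925
128 14 [616.  73. 128.] [649.  88. 131.]
168 1 [626.  53. 174.] [626.  53. 174.]
178 12 [622.  50. 182.] [631. 114. 187.]
188 30 [622.  43. 188.] [644. 117. 197.]
198 22 [623.  56. 198.] [645. 117. 208.]
208 23 [625. 109. 209.] [644. 117. 218.]
218 9 [627. 112. 218.] [643. 117. 225.]
```

View pics/cside2.png

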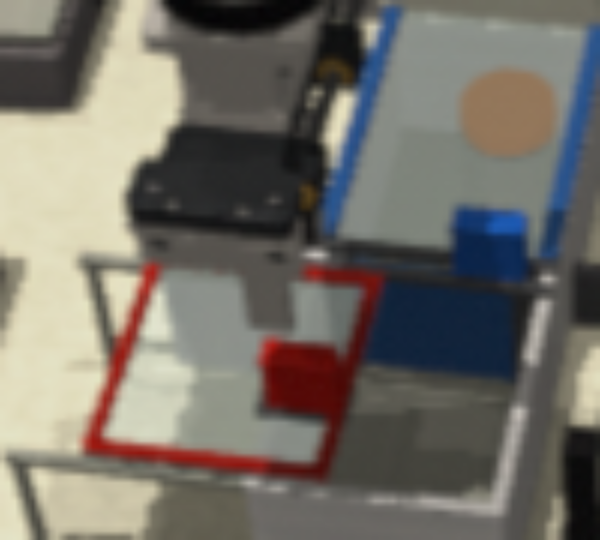

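Run:
```python
from h import *
z=np.load("side2.npz");P=pts("side",z['d'])
for r in range(184,212,2):
    print(r,[tuple(P[r,c].round().astype(int).tolist()) for c in (196,202,205,208)])
```

```text
184 [(632, 164, 320), (619, 161, 319), (612, 161, 319), (605, 158, 316)]
186 [(632, 168, 318), (617, 169, 320), (611, 167, 318), (604, 165, 317)]
188 [(632, 169, 312), (617, 171, 315), (611, 169, 314), (605, 165, 310)]
190 [(634, 167, 302), (619, 169, 306), (612, 166, 303), (604, 168, 307)]
192 [(637, 158, 286), (622, 160, 289), (614, 161, 291), (607, 162, 292)]
194 [(637, 161, 282), (622, 162, 284), (616, 160, 282), (608, 159, 282)]
196 [(689, 6, 95), (638, 112, 219), (629, 116, 224), (609, 160, 275)]
198 [(689, 9, 90), (638, 114, 214), (631, 112, 212), (653, 6, 90)]
200 [(687, 16, 89), (639, 115, 207), (630, 117, 210), (627, 102, 192)]
202 [(685, 26, 92), (640, 115, 199), (632, 115, 200), (626, 108, 191)]
204 [(685, 31, 88), (640, 116, 192), (632, 116, 193), (627, 108, 184)]
206 [(682, 42, 93), (665, 39, 91), (656, 40, 93), (648, 35, 88)]
208 [(681, 49, 92), (664, 45, 88), (646, 76, 127), (638, 75, 127)]
210 [(680, 56, 91), (662, 54, 91), (644, 84, 129), (637, 81, 125)]
```

Run:
```python
from h import *
print(manip.read_state()['joints'],manip.read_state()['eef_pos'])
for n in("side","top"):
  z=np.load(n+"0.npz");P=pts(n,z['d']);X,Y,Z=[P[...,i] for i in range(3)]
  m=(X>130)&(X<330)&(Y<-400)&(Y>-600)&(Z>100)
  if m.sum():
    i=np.argwhere(m);print(n,m.sum(),P[m].min(0),P[m].max(0),i.min(0),i.max(0))
    print(np.histogram(Z[m],20))
z=np.load("side0.npz");cv2.imwrite("pics/s0.png",cv2.resize(z['p'][:130,270:430][:,:,::-1],None,fx=4.5,fy=4.5))
P=pts("side",z['d'])
for r in range(10,80,4): print(r,[tuple(P[r,c].round().astype(int).tolist()) for c in range(335,375,5)])
```

```text
[ 6.62674167e-02  5.14226787e-01  1.28749840e+00 -1.98263227e-04
  1.33649756e+00  1.69705867e+00] [632.13419716  78.57205026 138.96748267]
side 1288 [ 180.8114511  -599.84829451  100.01566595] [ 329.89699237 -401.32681924  501.85597405] [  0 320] [ 88 363]
(array([114,   0,   0,   0,   0,  32,  55,  58,  51,  22, 126, 145, 200,
        58, 110,  93,  26,  71,  89,  38]), array([100.01566595, 120.10768136, 140.19969676, 160.29171217,
       180.38372757, 200.47574298, 220.56775838, 240.65977379,
       260.75178919, 280.8438046 , 300.93582   , 321.02783541,
       341.11985081, 361.21186621, 381.30388162, 401.39589702,
       421.48791243, 441.57992783, 461.67194324, 481.76395864,
       501.85597405]))
top 3784 [ 135.28444482 -593.62389437  100.54703806] [ 329.88719764 -400.01272393  563.51639983] [233 416] [336 511]
(array([  92,    0,    0,    0,   18,   32,   13,    6,   18,  243,  244,
          0,    0,    0,   43,  140,  417, 1468,  722,  328]), array([100.54703806, 123.69550615, 146.84397424, 169.99244233,
       193.14091041, 216.2893785 , 239.43784659, 262.58631468,
       
[... 2138 characters left out ...]
266, -795, 63), (246, -792, 66), (254, -536, 225), (208, -773, 79), (190, -758, 90), (217, -444, 284), (264, -46, 528), (257, -24, 543)]
66 [(264, -788, 49), (244, -784, 53), (251, -548, 202), (206, -772, 62), (188, -758, 72), (215, -438, 273), (263, -42, 521), (255, -22, 534)]
70 [(262, -786, 32), (243, -780, 37), (222, -781, 37), (204, -768, 46), (186, -749, 59), (212, -444, 254), (262, -39, 513), (254, -18, 527)]
74 [(261, -778, 18), (241, -774, 22), (220, -781, 18), (202, -764, 30), (184, -746, 43), (211, -439, 242), (261, -36, 504), (253, -16, 518)]
78 [(259, -774, 1), (240, -761, 11), (219, -763, 11), (199, -762, 13), (181, -750, 22), (208, -440, 227), (259, -34, 495), (251, -15, 508)]
```

View pics/s0.png

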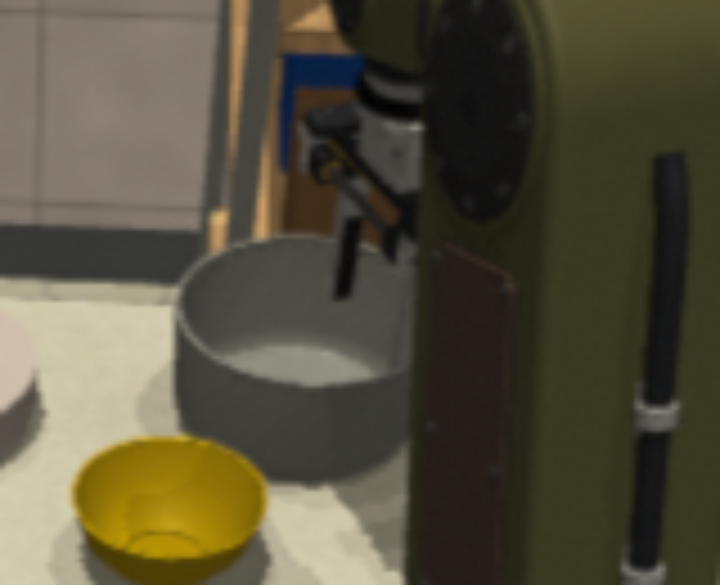

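View pics/side2.png

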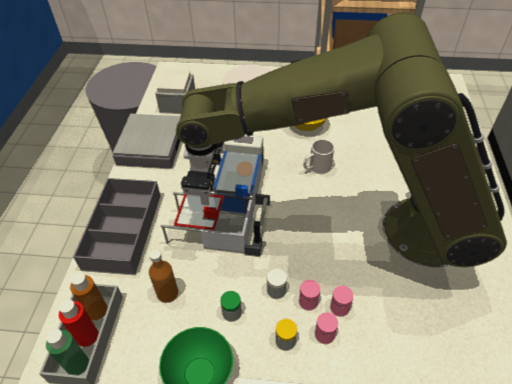

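The picture shows the fingertips at about z 183 (px (205,205) in the side view), but the state says 139. I'll go down to a height that is safe under either reading and look again.

```bash
python3 -m inch '{"grip":[0,0,0,0],"travel":[[0,0,-1.5],[0,0,-3],[0,0,-3.5],[0,0,-3.5]],"turn":[[0,0,0],[0,0,0],[0,0,0],[0,0,0]]}'
python3 - <<'E'
from h import *
p,d=snap("side","side3");P=pts("side",d)
cv2.imwrite(f"pics/cside3.png",cv2.resize(p[150:240,160:260][:,:,::-1],None,fx=6,fy=6))
for r in range(190,224,2):
    print(r,[tuple(P[r,c].round().astype(int).tolist()) for c in (202,205,208,211)])
E
```

```text
clock: 3.48
eef_pos: [631.9, 78.6, 103.4]
eef_rot: [-3.142, -0.002, -0.06]
wrist_force: [-0.4, -0.5, 0.4]
finger_gap: 47.1
190 [(625, 147, 281), (617, 149, 284), (610, 147, 282), (609, 126, 260)]
192 [(623, 155, 284), (616, 155, 284), (609, 154, 283), (604, 147, 276)]
194 [(623, 160, 281), (615, 160, 282), (608, 159, 282), (609, 129, 249)]
196 [(622, 167, 282), (615, 166, 281), (608, 164, 281), (629, 57, 159)]
198 [(621, 170, 279), (615, 168, 277), (607, 167, 277), (630, 56, 149)]
200 [(623, 169, 269), (616, 165, 265), (608, 167, 268), (604, 155, 255)]
202 [(626, 161, 253), (618, 161, 254), (611, 160, 254), (604, 158, 252)]
204 [(627, 161, 245), (620, 159, 244), (611, 163, 250), (605, 158, 244)]
206 [(642, 112, 179), (633, 116, 185), (625, 115, 184), (638, 39, 93)]
208 [(642, 116, 175), (634, 115, 174), (627, 113, 173), (629, 75, 128)]
210 [(644, 113, 163), (635, 114, 166), (627, 116, 169), (628, 82, 128)]
212 [(645, 114, 155), (636, 116, 159), (628, 114, 157), (628, 85, 123)]
214 [(660, 68, 89), (646, 84, 110), (637, 86, 115), (630, 82, 111)]
216 [(658, 78, 93), (647, 84, 102), (638, 85, 105), (629, 86, 106)]
218 [(656, 85, 94), (648, 86, 95), (639, 84, 94), (631, 83, 93)]
220 [(656, 91, 91), (648, 88, 89), (639, 90, 93), (630, 89, 92)]
222 [(654, 99, 93), (646, 97, 91), (638, 96, 90), (629, 95, 90)]
```

View pics/cside3.png

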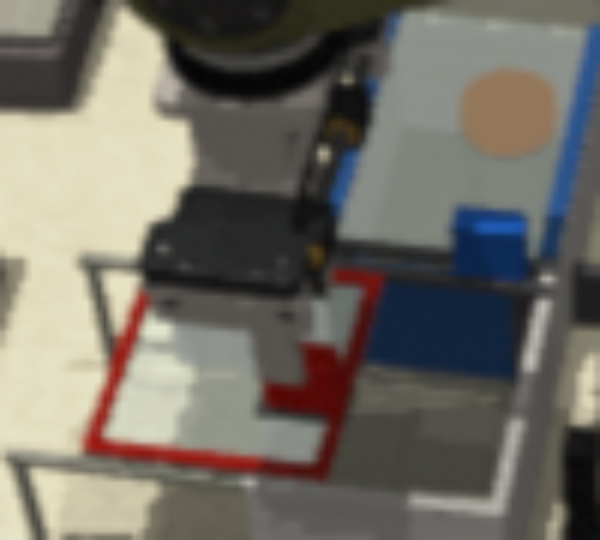

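```bash
python3 -m inch '{"grip":[-1,-1,-1,-1,-1,-1],"travel":[[0,0,0],[0,0,0],[0,0,0],[0,0,0],[0,0,0],[0,0,0]],"turn":[[0,0,0],[0,0,0],[0,0,0],[0,0,0],[0,0,0],[0,0,0]]}' 15
python3 - <<'E'
from h import *
p,d=snap("side","side4");P=pts("side",d)
cv2.imwrite(f"pics/cside4.png",cv2.resize(p[150:240,160:260][:,:,::-1],None,fx=6,fy=6))
E
```

```text
clock: 4.28
eef_pos: [632.2, 78.6, 104.0]
eef_rot: [-3.141, -0.003, -0.06]
wrist_force: [0.4, 0.9, -0.4]
finger_gap: 0.3
```

View pics/cside4.png

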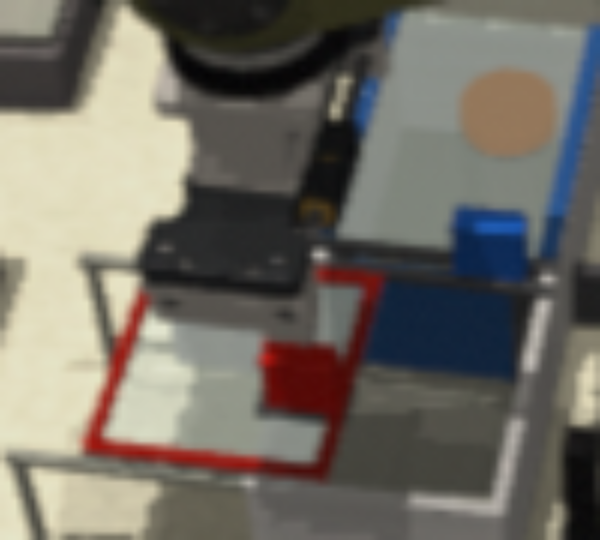

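The fingers closed to 0.3 mm, above the grip. So the true tip is about 45 mm higher than the reported z, as the camera shows. I'll reopen and go down by camera.

```bash
python3 -m inch '{"grip":[0,0,0,0,0,0,0,0],"travel":[[0,0,0],[0,0,0],[0,0,0],[0,0,-1],[0,0,-2],[0,0,-3],[0,0,-4],[0,0,-4]],"turn":[[0,0,0],[0,0,0],[0,0,0],[0,0,0],[0,0,0],[0,0,0],[0,0,0],[0,0,0]]}' 15
python3 - <<'E'
from h import *
p,d=snap("side","side5");P=pts("side",d)
cv2.imwrite(f"pics/cside5.png",cv2.resize(p[150:240,160:260][:,:,::-1],None,fx=6,fy=6))
for r in range(212,230,1):
    print(r,[tuple(P[r,c].round().astype(int).tolist()) for c in (202,205,208,211)])
E
```

```text
clock: 5.32
eef_pos: [631.7, 78.5, 62.9]
eef_rot: [-3.142, -0.002, -0.06]
wrist_force: [0.4, -0.4, -0.5]
finger_gap: 47.1
212 [(630, 160, 213), (623, 158, 211), (613, 168, 224), (605, 166, 223)]
213 [(631, 160, 208), (623, 160, 210), (615, 162, 213), (607, 161, 212)]
214 [(631, 160, 205), (623, 160, 206), (615, 162, 209), (607, 164, 212)]
215 [(631, 163, 204), (624, 160, 202), (616, 161, 204), (608, 161, 204)]
216 [(659, 75, 90), (638, 113, 139), (630, 114, 141), (608, 163, 203)]
217 [(658, 80, 91), (638, 115, 136), (630, 116, 138), (630, 85, 101)]
218 [(656, 86, 94), (639, 114, 131), (630, 116, 135), (631, 85, 96)]
219 [(656, 88, 93), (639, 114, 127), (630, 116, 130), (631, 85, 91)]
220 [(656, 89, 90), (640, 113, 121), (631, 116, 125), (625, 106, 114)]
221 [(656, 92, 88), (639, 117, 122), (632, 115, 120), (625, 108, 112)]
222 [(654, 99, 93), (640, 116, 115), (632, 116, 116), (626, 106, 105)]
223 [(654, 100, 90), (645, 101, 91), (637, 100, 91), (629, 98, 89)]
224 [(653, 104, 90), (645, 103, 90), (637, 102, 90), (627, 104, 93)]
225 [(653, 109, 91), (644, 107, 91), (636, 106, 89), (628, 104, 88)]
226 [(651, 113, 93), (643, 112, 93), (635, 111, 92), (627, 108, 89)]
227 [(650, 118, 95), (642, 117, 95), (635, 114, 92), (626, 114, 93)]
228 [(650, 120, 93), (642, 118, 91), (634, 118, 92), (625, 119, 95)]
229 [(649, 125, 95), (642, 122, 91), (633, 122, 93), (625, 121, 92)]
```

View pics/cside5.png

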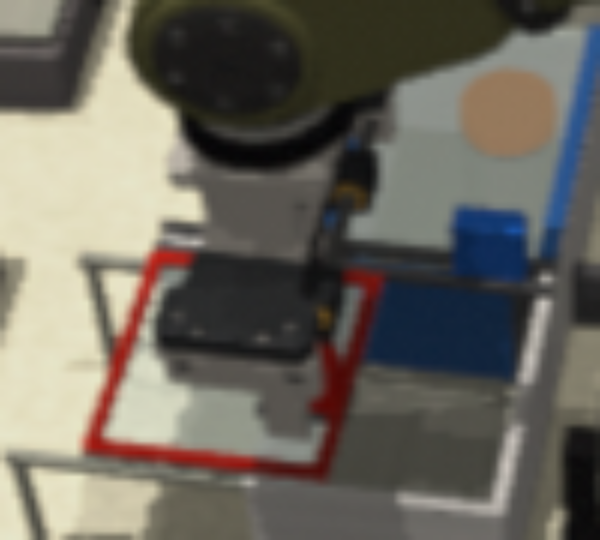

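```bash
python3 -m inch '{"grip":[0,0,-1,-1,-1,-1,-1],"travel":[[0,0,-1],[0,0,-1],[0,0,-1],[0,0,-1],[0,0,-1],[0,0,-1],[0,0,-1]],"turn":[[0,0,0],[0,0,0],[0,0,0],[0,0,0],[0,0,0],[0,0,0],[0,0,0]]}' 15
```

```text
clock: 6.25
eef_pos: [632.0, 75.6, 53.6]
eef_rot: [3.138, -0.002, -0.061]
wrist_force: [-1.8, -18.7, 1.9]
finger_gap: 16.0
```

```bash
python3 -m inch '{"grip":[-1,-1,-1,-1,-1],"travel":[[1,-0.1,0],[2,-0.1,0],[3,-0.2,0],[3.6,-0.2,0],[3.8,-0.2,0]],"turn":[[0,0,0],[0,0,0],[0,0,0],[0,0,0],[0,0,0]]}' 15
```

```text
clock: 6.88
eef_pos: [668.4, 73.3, 53.3]
eef_rot: [3.137, 0.003, -0.061]
wrist_force: [-19.9, -4.8, 8.4]
finger_gap: 16.4
```

```bash
python3 -m inch '{"grip":[0,0,0,0,0,0],"travel":[[0,0,0],[0,0,0],[0,0,2],[0,0,7],[0,0,12],[0,0,12]],"turn":[[0,0,0],[0,0,0],[0,0,0],[0,0,0],[0,0,0],[0,0,0]]}' 15;python3 - <<'E'
from h import *
for n in("side",):
    p,d=snap(n,n+"6")
    P=pts(n,d);X,Y,Z=[P[...,i] for i in range(3)];hsv=cv2.cvtColor(p,cv2.COLOR_RGB2HSV);H,S=hsv[...,0].astype(int),hsv[...,1]
    m=((H<8)|(H>172))&(S>150)&(Z>105)&(Z<135)&(Y>40)&(Y<130)&(X>500)&(X<800);print(m.sum(),P[m].mean(0),P[m].min(0),P[m].max(0))
E
```

```text
clock: 7.62
eef_pos: [670.2, 73.6, 179.7]
eef_rot: [3.138, -0.006, -0.061]
wrist_force: [0.6, -0.2, -0.3]
finger_gap: 47.1
108 [666.72113442  78.84618953 120.09597116] [651.11971515  66.57705462 105.1319003 ] [684.70354758  85.44293293 129.72107575]
```

View pics/side6.png

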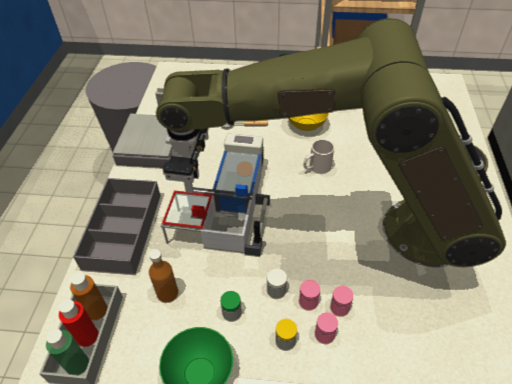

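```bash
python3 -m inch '{"grip":[0,0.5,0.8,0.8,0.8,0.8,0.8,0.8,0.8,0.8],"travel":[[-4,4,0],[-8,9,0],[-12,14,0],[-16,18,0],[-20,22,0],[-24,27,0],[-27.1,30.8,0],[-27.1,30.8,-3],[-27.1,30.8,-6],[-27.1,30.8,-6]],"turn":[[0,0,2],[0,0,5],[0,0,10],[0,0,15],[0,0,20],[0,0,20],[0,0,20],[0,0,20],[0,0,20],[0,0,20]]}' 15;python3 - <<'E'
from h import *
for n in("side","top"):
    p,d=snap(n,n+"7");print(manip.read_state()['joints'])
    P=pts(n,d)
    r=(slice(230,384),slice(200,380)) if n=="side" else (slice(120,260),slice(80,220))
    cv2.imwrite(f"pics/c{n}7.png",cv2.resize(p[r][:,:,::-1],None,fx=3.8,fy=3.8))
E
```

```text
clock: 8.93
eef_pos: [397.0, 380.6, 114.3]
eef_rot: [3.136, 0.003, 0.288]
wrist_force: [0.5, -0.2, 0.7]
finger_gap: 84.3
[ 0.69992729  0.34957624  1.5772529  -0.00454581  1.2168419   1.98441836]
[ 0.69976806  0.34849244  1.57608596 -0.0045931   1.21695749  1.9844669 ]
```

View pics/cside7.png

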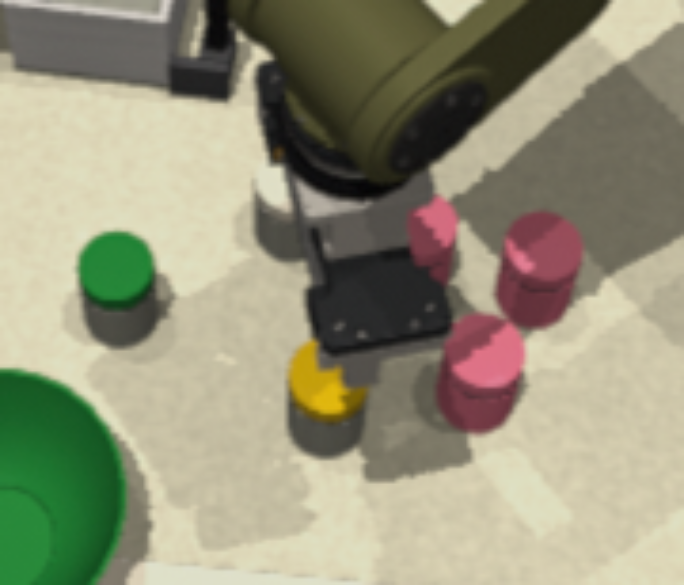

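View pics/ctop7.png

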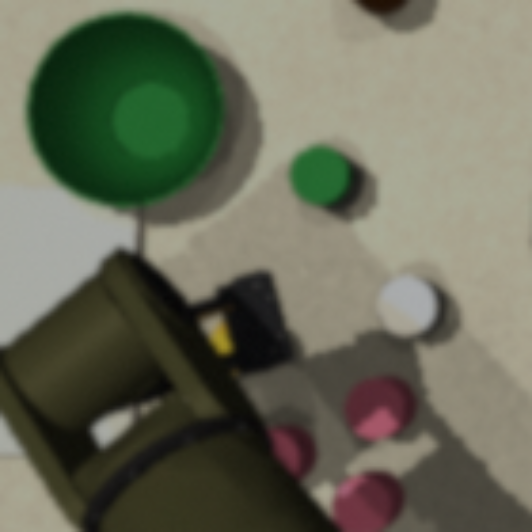

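Run:
```python
from h import *
P=pts("side",np.load("side7.npz")['d'])
for r in range(318,336,1):
    print(r,[tuple(P[r,c].round().astype(int).tolist()) for c in (286,290,293,296,302,310)])
```

```text
318 [(404, 469, 293), (396, 469, 294), (391, 468, 293), (385, 468, 293), (374, 467, 294), (358, 463, 289)]
319 [(404, 471, 292), (396, 470, 292), (391, 471, 294), (385, 469, 291), (374, 468, 291), (358, 463, 283)]
320 [(404, 474, 293), (396, 473, 294), (391, 472, 292), (385, 470, 289), (373, 468, 287), (357, 460, 275)]
321 [(404, 475, 291), (396, 474, 292), (390, 472, 289), (385, 471, 288), (373, 465, 277), (356, 453, 256)]
322 [(403, 475, 288), (396, 475, 289), (390, 473, 285), (384, 467, 276), (372, 457, 257), (356, 453, 252)]
323 [(403, 475, 284), (396, 472, 279), (390, 468, 272), (384, 462, 260), (372, 458, 255), (340, 332, 1)]
324 [(403, 474, 276), (396, 472, 275), (389, 464, 259), (383, 463, 258), (360, 335, -1), (340, 334, 1)]
325 [(403, 468, 260), (395, 464, 254), (389, 463, 253), (383, 461, 251), (360, 339, 1), (340, 337, 1)]
326 [(403, 468, 256), (395, 466, 253), (388, 435, 191), (381, 434, 189), (360, 341, -1), (340, 339, 0)]
327 [(401, 382, 72), (394, 433, 180), (387, 436, 188), (381, 433, 184), (360, 343, -1), (340, 342, 1)]
328 [(401, 384, 70), (393, 434, 178), (387, 435, 182), (381, 434, 179), (360, 347, 1), (340, 344, -1)]
329 [(401, 386, 69), (393, 434, 173), (387, 436, 177), (381, 434, 176), (360, 348, -2), (340, 348, 1)]
330 [(401, 387, 66), (393, 435, 169), (387, 436, 173), (380, 433, 169), (360, 351, -2), (339, 349, -1)]
331 [(401, 390, 68), (393, 435, 166), (386, 434, 165), (380, 433, 163), (360, 355, 0), (339, 353, 1)]
332 [(401, 395, 72), (393, 436, 163), (384, 393, 72), (377, 390, 67), (360, 357, 0), (340, 356, 2)]
333 [(401, 396, 70), (391, 397, 73), (384, 395, 71), (376, 386, 53), (360, 361, 1), (339, 357, -2)]
334 [(400, 400, 72), (391, 396, 67), (384, 397, 69), (375, 363, -2), (359, 363, 0), (339, 361, 1)]
335 [(400, 402, 73), (391, 400, 70), (384, 398, 67), (375, 368, 4), (359, 365, 0), (340, 366, 4)]
```

```bash
python3 -m inch '{"grip":[0.8,0.8,0.8,0.8,0.8,0.8],"travel":[[0.1,0.2,-3],[0.1,0.2,-6],[0.1,0.2,-9],[0.1,0.2,-11.5],[0.1,0.2,-12.5],[0.1,0.2,-12.5]],"turn":[[0,0,0],[0,0,0],[0,0,0],[0,0,0],[0,0,0],[0,0,0]]}' 15;python3 - <<'E'
from h import *
for n in("side",):
    p,d=snap(n,n+"8")
    P=pts(n,d)
    r=(slice(230,384),slice(200,380))
    cv2.imwrite(f"pics/c{n}8.png",cv2.resize(p[r][:,:,::-1],None,fx=3.8,fy=3.8))
    for c in (286,288,290,293,296): print([tuple(P[r,c].round().astype(int).tolist()) for r in range(344,364,2)])
E
```

```text
clock: 9.78
eef_pos: [399.8, 383.7, -7.2]
eef_rot: [3.138, -0.002, 0.288]
wrist_force: [0.6, -1.0, -0.2]
finger_gap: 84.7
[(400, 467, 169), (400, 474, 176), (399, 476, 171), (399, 476, 162), (399, 467, 130), (397, 433, 35), (397, 423, -1), (396, 427, -4), (396, 435, 3), (396, 438, -1)]
[(396, 466, 169), (396, 472, 173), (395, 477, 173), (395, 473, 155), (393, 437, 57), (393, 439, 50), (392, 424, 2), (392, 428, 1), (391, 432, -1), (391, 439, 3)]
[(392, 467, 172), (391, 471, 172), (391, 475, 171), (391, 472, 153), (389, 439, 64), (388, 437, 46), (387, 422, -1), (387, 427, -1), (386, 433, 2), (386, 438, 1)]
[(385, 465, 169), (385, 471, 171), (385, 472, 165), (384, 464, 135), (382, 435, 56), (381, 436, 47), (380, 422, 2), (379, 427, 0), (379, 432, 1), (379, 437, 1)]
[(379, 466, 173), (379, 471, 173), (378, 470, 162), (377, 462, 132), (373, 411, 0), (372, 416, 0), (372, 421, 0), (372, 426, -1), (372, 431, 1), (372, 436, 0)]
```

View pics/cside8.png

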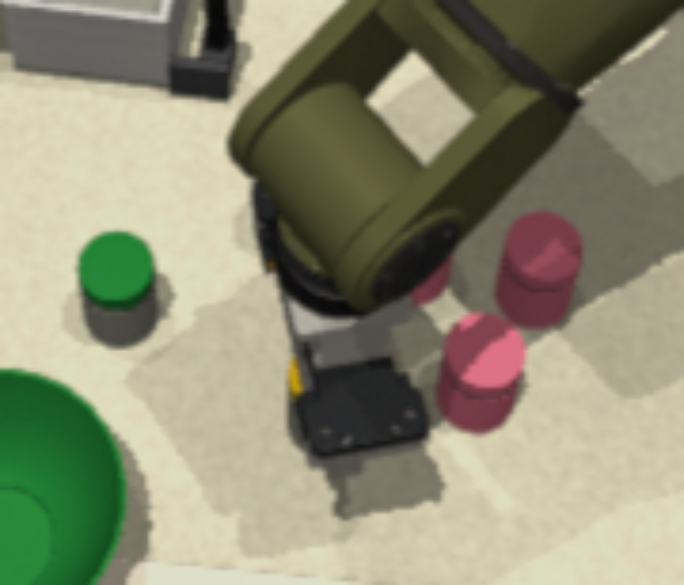

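```bash
python3 -m inch '{"grip":[0.8,0,-0.3,-1,-1,-1,-1],"travel":[[0,0,-0.4],[0,0,-0.4],[0,0,-0.4],[0,0,-0.4],[0,0,-0.4],[0,0,-0.4],[0,0,-0.4]],"turn":[[0,0,0],[0,0,0],[0,0,0],[0,0,0],[0,0,0],[0,0,0],[0,0,0]]}' 25
```

```text
clock: 10.7
eef_pos: [400.0, 383.9, -10.6]
eef_rot: [3.138, -0.003, 0.288]
wrist_force: [-0.1, -0.5, 2.8]
finger_gap: 51.6
```

```bash
python3 -m inch '{"grip":[-1,-1,-1,-1,-1],"travel":[[0,0,1],[0,0,5],[0,0,10],[0,0,14],[0,0,14]],"turn":[[0,0,0],[0,0,0],[0,0,0],[0,0,0],[0,0,0]]}';python3 - <<'E'
from h import *
p,d=snap("side","side9");P=pts("side",d)
cv2.imwrite(f"pics/cside9.png",cv2.resize(p[230:384,200:380][:,:,::-1],None,fx=3.8,fy=3.8))
E
```

```text
clock: 11.32
eef_pos: [401.1, 384.9, 132.8]
eef_rot: [3.141, -0.008, 0.288]
wrist_force: [-0.5, 0.2, -2.7]
finger_gap: 51.8
```

View pics/cside9.png

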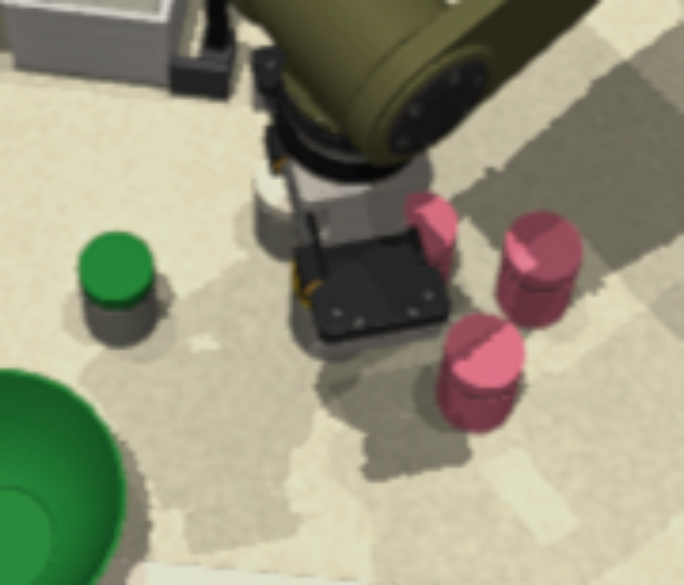

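```bash
python3 -m inch '{"grip":[-1,-1,-1,-1,-1,-1,-1,-1,-1,-1],"travel":[[1,-2,3],[3,-6,4],[6,-11,4],[9,-16,4],[12,-22,4],[14,-26,4],[16,-30,4],[18,-33,4],[18.6,-34.1,4],[18.6,-34.1,4]],"turn":[[0,0,0],[0,0,-2],[0,0,-5],[0,0,-8],[0,0,-12],[0,0,-16],[0,0,-20],[0,0,-20],[0,0,-20],[0,0,-20]]}';python3 - <<'E'
from h import *
for n in("side","top"):
    p,d=snap(n,n+"10")
    r=(slice(130,270),slice(130,290)) if n=="side" else (slice(90,220),slice(190,350))
    cv2.imwrite(f"pics/c{n}10.png",cv2.resize(p[r][:,:,::-1],None,fx=4,fy=4))
E
```

```text
clock: 12.62
eef_pos: [585.7, 43.1, 169.2]
eef_rot: [3.139, -0.003, -0.062]
wrist_force: [0.5, 0.7, -2.5]
finger_gap: 51.6
```

View pics/cside10.png

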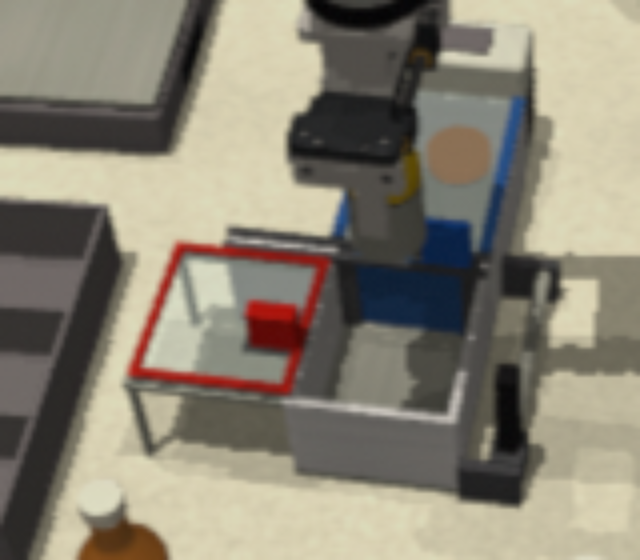

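View pics/ctop10.png

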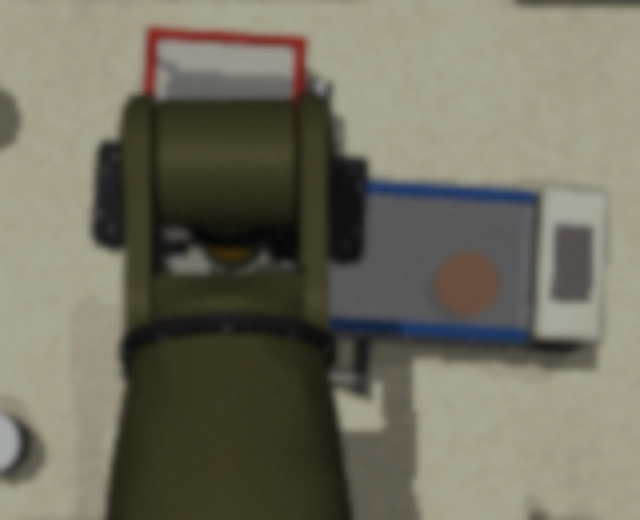

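```bash
python3 -m inch '{"grip":[-1,-1,-1,-1,-1,-1,-1],"travel":[[0.1,0,-4],[0.1,0,-8],[0.1,0,-12],[0.1,0,-14],[0.1,0,-15.5],[0.1,0,-16.5],[0.1,0,-16.5]],"turn":[[0,0,0],[0,0,0],[0,0,0],[0,0,0],[0,0,0],[0,0,0],[0,0,0]]}';python3 - <<'E'
from h import *
for n in("side",):
    p,d=snap(n,n+"11")
    r=(slice(130,270),slice(130,290)) if n=="side" else (slice(90,220),slice(190,350))
    cv2.imwrite(f"pics/c{n}11.png",cv2.resize(p[r][:,:,::-1],None,fx=4,fy=4))
E
```

```text
clock: 13.6
eef_pos: [586.5, 44.4, 4.7]
eef_rot: [3.139, -0.004, -0.06]
wrist_force: [-0.6, 0.6, -1.7]
finger_gap: 51.6
```

View pics/cside11.png

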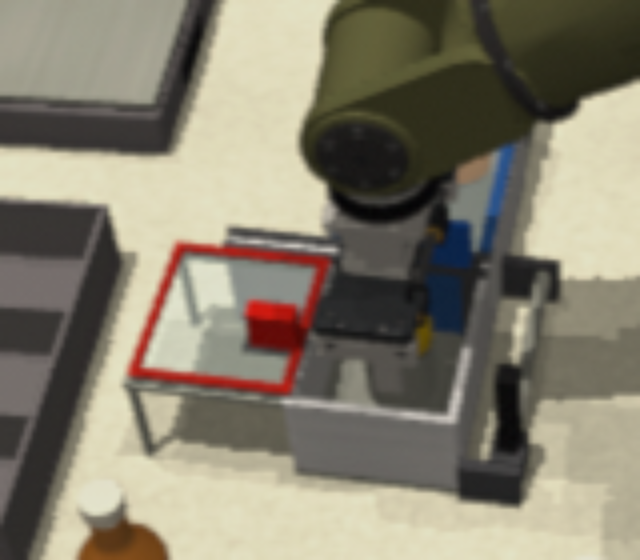

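```bash
python3 -m inch '{"grip":[-1,-1,-1,-1],"travel":[[0,0,-0.3],[0,0,-0.6],[0,0,-0.7],[0,0,-0.7]],"turn":[[0,0,0],[0,0,0],[0,0,0],[0,0,0]]}'
```

```text
clock: 14.15
eef_pos: [586.8, 44.3, -1.7]
eef_rot: [3.139, -0.004, -0.06]
wrist_force: [0.8, 0.3, -3.1]
finger_gap: 51.7
```

```bash
python3 -m inch '{"grip":[-1,-1,0.32,0.32,0.32,0.32,0.32,0.32,0.32],"travel":[[0,0,-0.15],[0,0,-0.15],[0,0,-0.15],[0,0,-0.15],[0,0,0.5],[0,0,4],[0,0,9],[0,0,14],[0,0,16]],"turn":[[0,0,0],[0,0,0],[0,0,0],[0,0,0],[0,0,0],[0,0,0],[0,0,0],[0,0,0],[0,0,0]]}';python3 - <<'E'
from h import *
for n in("side",):
    p,d=snap(n,n+"12")
    r=(slice(130,270),slice(130,290)) if n=="side" else (slice(90,220),slice(190,350))
    cv2.imwrite(f"pics/c{n}12.png",cv2.resize(p[r][:,:,::-1],None,fx=4,fy=4))
E
```

```text
clock: 15.28
eef_pos: [587.8, 44.3, 162.1]
eef_rot: [3.14, -0.009, -0.06]
wrist_force: [-1.2, -0.5, -0.4]
finger_gap: 61.9
```

View pics/cside12.png

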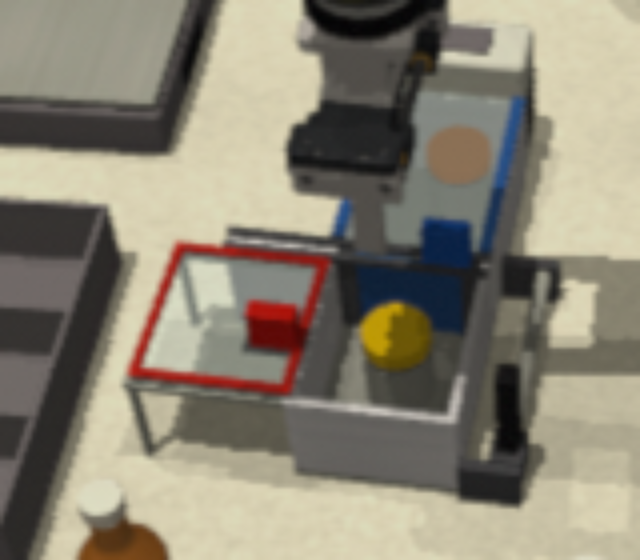

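```bash
python3 -m inch '{"grip":[0,0,0,0,0,0,0],"travel":[[4,1.5,0],[8,2.9,0],[8,2.9,-2],[8,2.9,-5],[8,2.9,-8],[8,2.9,-10.8],[8,2.9,-10.8]],"turn":[[0,0,0],[0,0,0],[0,0,0],[0,0,0],[0,0,0],[0,0,0],[0,0,0]]}' 15
```

```text
clock: 16.2
eef_pos: [667.9, 73.3, 54.3]
eef_rot: [3.14, -0.01, -0.06]
wrist_force: [-0.1, -0.2, -0.1]
finger_gap: 47.2
```

```bash
python3 -m inch '{"grip":[-1,-1,-1,-1],"travel":[[0,0,0],[0,0,0],[0,0,0],[0,0,0]],"turn":[[0,0,0],[0,0,0],[0,0,0],[0,0,0]]}' 15
```

```text
clock: 16.7
eef_pos: [667.9, 73.5, 54.3]
eef_rot: [3.14, -0.01, -0.06]
wrist_force: [0.4, 0.9, -0.5]
finger_gap: 16.1
```

```bash
python3 -m inch '{"grip":[-1,-1,-1,-1,-1,-1,-1,-1,-1,-1],"travel":[[-1,0.1,0],[-2.5,0.2,0],[-4,0.2,0],[-5.5,0.3,0],[-7,0.4,0],[-8.5,0.5,0],[-10,0.6,0],[-11,0.6,0],[-11.6,0.7,0],[-11.8,0.7,0]],"turn":[[0,0,0],[0,0,0],[0,0,0],[0,0,0],[0,0,0],[0,0,0],[0,0,0],[0,0,0],[0,0,0],[0,0,0]]}' 15
```

```text
clock: 17.95
eef_pos: [551.5, 80.3, 54.6]
eef_rot: [3.14, -0.014, -0.06]
wrist_force: [17.1, -0.2, -9.8]
finger_gap: 16.0
```

```bash
python3 -m inch '{"grip":[0,0,0,0,0,0,0],"travel":[[0,0,0],[0,0,0],[0,0,3],[0,0,6],[0.1,-4,6],[0.3,-9.5,6],[0.3,-9.5,6]],"turn":[[0,0,0],[0,0,0],[0,0,0],[0,0,0],[0,0,0],[0,0,0],[0,0,0]]}' 15;python3 - <<'E'
from h import *
for n in("side",):
    p,d=snap(n,n+"13")
    r=(slice(130,270),slice(130,290)) if n=="side" else (slice(90,220),slice(190,350))
    cv2.imwrite(f"pics/c{n}13.png",cv2.resize(p[r][:,:,::-1],None,fx=4,fy=4))
    P=pts(n,d);X,Y,Z=[P[...,i] for i in range(3)];hsv=cv2.cvtColor(p,cv2.COLOR_RGB2HSV);H,S=hsv[...,0].astype(int),hsv[...,1]
    m=((H<8)|(H>172))&(S>150)&(Z>105)&(Z<135)&(Y>40)&(Y<130)&(X>500)&(X<800);print(m.sum(),P[m].mean(0),P[m].min(0),P[m].max(0))
E
```

```text
clock: 18.82
eef_pos: [554.3, -17.6, 114.7]
eef_rot: [3.14, -0.014, -0.064]
wrist_force: [0.1, 0.4, -0.4]
finger_gap: 47.1
115 [553.12624087  85.35474001 120.83502988] [536.19144774  73.7024716  105.04826642] [570.35513549  91.91486064 131.25835376]
```

View pics/cside13.png

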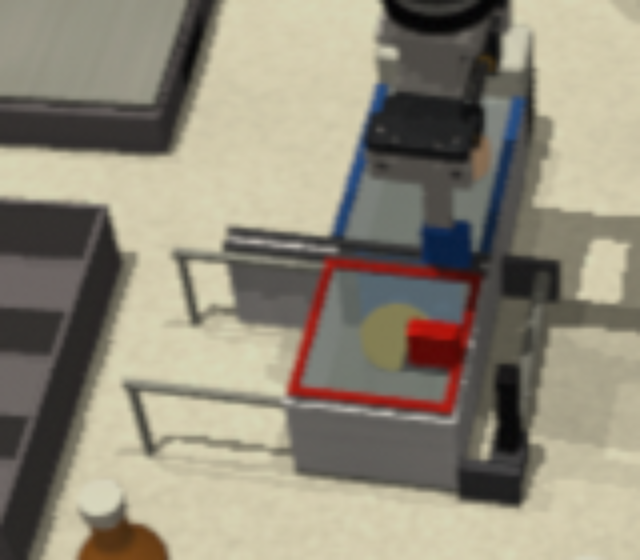

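```bash
python3 -m inch '{"grip":[0,0,0,-1,-1,-1,-1,-1],"travel":[[0,0.25,-3],[0,0.25,-6],[0,0.25,-6.1],[0,0.25,-6.1],[0,0.25,-6.1],[0,0.25,-6.1],[0,0.25,-6.1],[0,0.25,-6.1]],"turn":[[0,0,0],[0,0,0],[0,0,0],[0,0,0],[0,0,0],[0,0,0],[0,0,0],[0,0,0]]}' 15
```

```text
clock: 19.88
eef_pos: [554.2, -15.0, 53.7]
eef_rot: [3.138, -0.014, -0.063]
wrist_force: [-1.2, -12.0, 0.8]
finger_gap: 16.0
```

```bash
python3 -m inch '{"grip":[-1,-1,-1,-1,-1,-1,-1,-1],"travel":[[1,-0.1,0],[2.5,-0.1,0],[4,-0.2,0],[5.5,-0.3,0],[7,-0.4,0],[8.5,-0.5,0],[9.1,-0.5,0],[9.2,-0.5,0]],"turn":[[0,0,0],[0,0,0],[0,0,0],[0,0,0],[0,0,0],[0,0,0],[0,0,0],[0,0,0]]}' 15
```

```text
clock: 20.88
eef_pos: [645.0, -20.4, 53.5]
eef_rot: [3.137, -0.01, -0.063]
wrist_force: [-15.5, -4.1, 9.3]
finger_gap: 16.1
```

```bash
python3 -m inch '{"grip":[0,0,0,0,0,0,0,0,0],"travel":[[0,0,0],[0,0,0],[0,0,4],[0,0,8],[-4,3,8],[-8,7,8],[-12,11,8],[-14.9,13.4,8],[-14.9,13.4,8]],"turn":[[0,0,0],[0,0,0],[0,0,0],[0,0,0],[0,0,0],[0,0,0],[0,0,0],[0,0,0],[0,0,0]]}' 15;python3 - <<'E'
from h import *
for n in("side",):
    p,d=snap(n,n+"14")
    r=(slice(130,270),slice(130,290)) if n=="side" else (slice(90,220),slice(190,350))
    cv2.imwrite(f"pics/c{n}14.png",cv2.resize(p[r][:,:,::-1],None,fx=4,fy=4))
E
```

```text
clock: 22.0
eef_pos: [494.9, 115.0, 134.1]
eef_rot: [3.137, -0.011, -0.061]
wrist_force: [0.3, -0.1, 0.3]
finger_gap: 47.0
```

View pics/cside14.png

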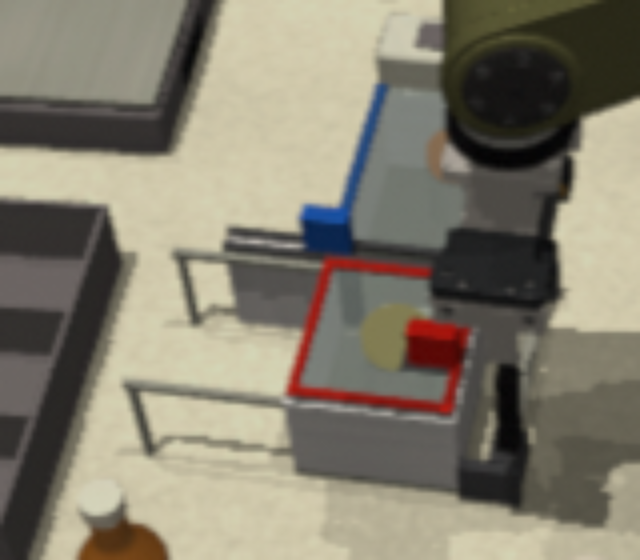

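```bash
python3 -m inch '{"grip":[0,0,0,0,-1,-1,-1,-1,-1],"travel":[[0.1,-0.1,-3],[0.1,-0.1,-6],[0.1,-0.1,-8.5],[0.1,-0.1,-9],[0.1,-0.1,-9],[0.1,-0.1,-9],[0.1,-0.1,-9],[0.1,-0.1,-9],[0.1,-0.1,-9]],"turn":[[0,0,0],[0,0,0],[0,0,0],[0,0,0],[0,0,0],[0,0,0],[0,0,0],[0,0,0],[0,0,0]]}' 25
```

```text
clock: 23.18
eef_pos: [497.4, 113.4, 44.7]
eef_rot: [3.138, -0.013, -0.062]
wrist_force: [-1.2, 0.3, 6.4]
finger_gap: 18.2
```

```bash
python3 -m inch '{"grip":[-1,-1,-1,-1,-1,-1,-1,-1],"travel":[[-0.1,-1,0],[-0.1,-2,0],[-0.2,-3,0],[-0.2,-4,0],[-0.3,-5,0],[-0.4,-6,0],[-0.4,-7,0],[-0.5,-8,0]],"turn":[[0,0,0],[0,0,0],[0,0,0],[0,0,0],[0,0,0],[0,0,0],[0,0,0],[0,0,0]]}' 25;python3 - <<'E'
from h import *
for n in("side",):
    p,d=snap(n,n+"15")
    r=(slice(130,270),slice(130,290)) if n=="side" else (slice(90,220),slice(190,350))
    cv2.imwrite(f"pics/c{n}15.png",cv2.resize(p[r][:,:,::-1],None,fx=4,fy=4))
E
```

```text
clock: 24.18
eef_pos: [492.7, 33.0, 44.8]
eef_rot: [3.139, -0.014, -0.062]
wrist_force: [7.4, 6.1, -3.0]
finger_gap: 17.9
```

View pics/cside15.png

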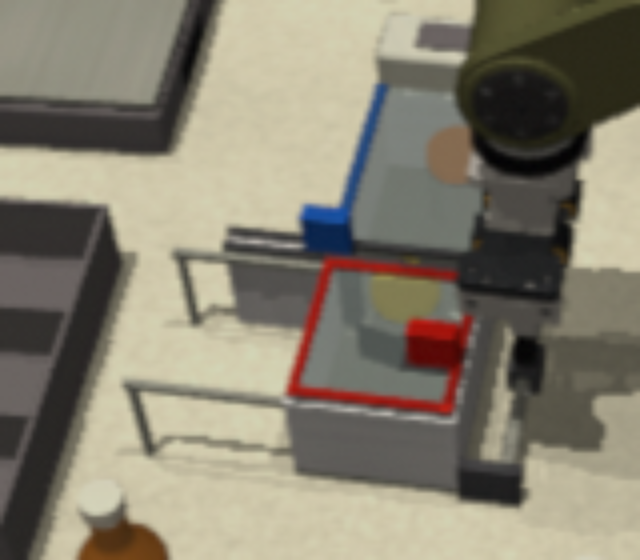

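```bash
python3 -m inch '{"grip":[-1,-1,-1,-1,-1,-1,-1,-1,-1],"travel":[[0,-1,0],[-0.1,-2,0],[-0.1,-3,0],[-0.2,-4,0],[-0.3,-5,0],[-0.3,-6,0],[-0.4,-6.6,0],[-0.4,-7,0],[-0.4,-7.1,0]],"turn":[[0,0,0],[0,0,0],[0,0,0],[0,0,0],[0,0,0],[0,0,0],[0,0,0],[0,0,0],[0,0,0]]}' 25;python3 - <<'E'
from h import *
for n in("side",):
    p,d=snap(n,n+"16")
    r=(slice(130,270),slice(130,290)) if n=="side" else (slice(90,220),slice(190,350))
    cv2.imwrite(f"pics/c{n}16.png",cv2.resize(p[r][:,:,::-1],None,fx=4,fy=4))
E
```

```text
clock: 25.35
eef_pos: [488.6, -36.7, 44.7]
eef_rot: [-3.141, -0.013, -0.063]
wrist_force: [4.3, 32.2, 0.8]
finger_gap: 17.6
```

View pics/cside16.png

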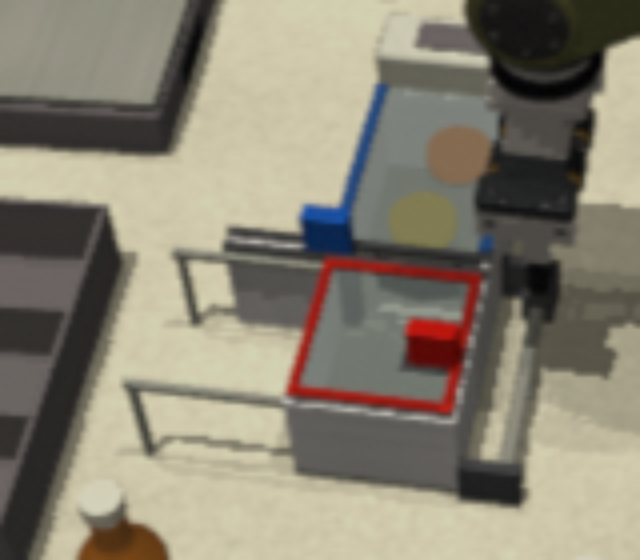

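```bash
python3 -m inch '{"grip":[-1,-1,-1,-1,-1,-1,-1,-1,-1,-1],"travel":[[0.1,1,0],[0.2,3,0],[0.3,5,0],[0.4,7,0],[0.5,9,0],[0.7,11,0],[0.8,13,0],[0.9,14.5,0],[0.9,15.1,0],[0.9,15.1,0]],"turn":[[0,0,0],[0,0,0],[0,0,0],[0,0,0],[0,0,0],[0,0,0],[0,0,0],[0,0,0],[0,0,0],[0,0,0]]}' 25
```

```text
clock: 26.65
eef_pos: [497.4, 113.6, 44.7]
eef_rot: [3.141, -0.013, -0.062]
wrist_force: [-3.3, -0.3, 4.9]
finger_gap: 17.8
```

```bash
python3 -m inch '{"grip":[0,0,0,0,0,0],"travel":[[0,0,0],[0,0,0],[0,0,0],[0,0,4],[0,0,8],[0,0,9]],"turn":[[0,0,0],[0,0,0],[0,0,0],[0,0,0],[0,0,0],[0,0,0]]}' 15;python3 - <<'E'
from h import *
for n in("side",):
    p,d=snap(n,n+"17")
    r=(slice(130,270),slice(130,290)) if n=="side" else (slice(90,220),slice(190,350))
    cv2.imwrite(f"pics/c{n}17.png",cv2.resize(p[r][:,:,::-1],None,fx=4,fy=4))
E
```

```text
clock: 27.4
eef_pos: [498.4, 113.7, 136.9]
eef_rot: [-3.141, -0.017, -0.062]
wrist_force: [0.3, 0.2, 0.2]
finger_gap: 47.2
```

View pics/cside17.png

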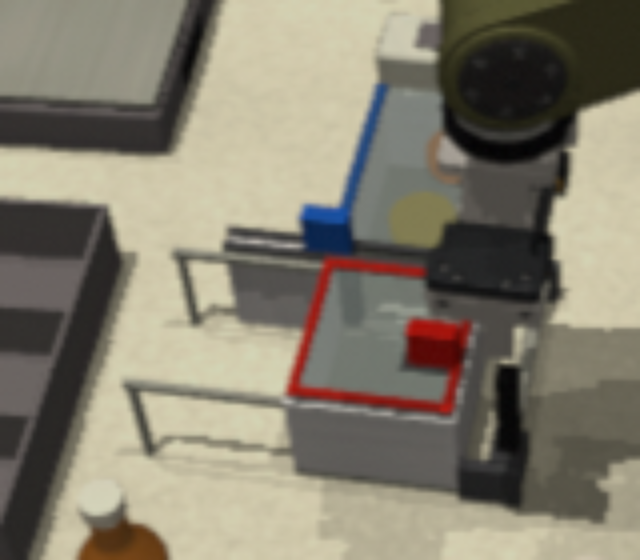

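```bash
python3 -m inch '{"grip":[0,0,0,0,0,0,0,0],"travel":[[4,-4,0],[8,-7,0],[12,-11,0],[14.6,-13.4,0],[14.6,-13.4,-1],[14.6,-13.4,-4],[14.6,-13.4,-8.3],[14.6,-13.4,-8.3]],"turn":[[0,0,0],[0,0,0],[0,0,0],[0,0,0],[0,0,0],[0,0,0],[0,0,0],[0,0,0]]}' 15
```

```text
clock: 28.45
eef_pos: [643.9, -19.5, 52.7]
eef_rot: [-3.141, -0.016, -0.062]
wrist_force: [0.3, -0.9, 1.8]
finger_gap: 47.3
```

```bash
python3 -m inch '{"grip":[-1,-1,-1,-1],"travel":[[0,0,0],[0,0,0],[0,0,0],[0,0,0]],"turn":[[0,0,0],[0,0,0],[0,0,0],[0,0,0]]}' 15
```

```text
clock: 28.95
eef_pos: [643.5, -20.1, 52.5]
eef_rot: [3.14, -0.017, -0.061]
wrist_force: [-0.7, -10.0, 8.5]
finger_gap: 16.1
```

```bash
python3 -m inch '{"grip":[-1,-1,-1,-1,-1,-1,-1,-1],"travel":[[-1,0.1,0],[-2.5,0.1,0],[-4,0.2,0],[-5.5,0.3,0],[-7,0.4,0],[-8.5,0.5,0],[-9.1,0.5,0],[-9.3,0.5,0]],"turn":[[0,0,0],[0,0,0],[0,0,0],[0,0,0],[0,0,0],[0,0,0],[0,0,0],[0,0,0]]}' 15
```

```text
clock: 29.95
eef_pos: [552.3, -14.9, 52.7]
eef_rot: [3.14, -0.023, -0.061]
wrist_force: [20.0, -2.1, -2.9]
finger_gap: 15.8
```

```bash
python3 -m inch '{"grip":[0,0,0,0,0,0,0,0,0],"travel":[[0,0,0],[0,0,0],[0,0,4],[0,0,9],[0,0,14],[-4,-4,16],[-9,-8,16],[-14,-12,16],[-18,-16,16]],"turn":[[0,0,0],[0,0,0],[0,0,0],[0,0,0],[0,0,0],[0,0,0],[0,0,0],[0,0,0],[0,0,0]]}' 15
python3 - <<'E'
from h import *
for n in("side","top"):
    p,d=snap(n,n+"18")
    r=(slice(130,270),slice(130,290)) if n=="side" else (slice(90,220),slice(190,350))
    cv2.imwrite(f"pics/c{n}18.png",cv2.resize(p[r][:,:,::-1],None,fx=4,fy=4))
    P=pts(n,d);X,Y,Z=[P[...,i] for i in range(3)];hsv=cv2.cvtColor(p,cv2.COLOR_RGB2HSV);H,S,V=[hsv[...,i].astype(int) for i in range(3)]
    area=(X>450)&(X<800)&(Y>-40)&(Y<180)&(Z<135)
    for nm,m in(("red",area&((H<8)|(H>172))&(S>150)&(Z>105)),("blue",area&(H>100)&(H<125)&(S>130)&(Z>105)),("black",area&(V<60)&(Z>100)&(X<530)&(Y>60))):
        print(n,nm,m.sum(),P[m].mean(0).round(1) if m.sum() else "")
E
```

```text
clock: 31.08
eef_pos: [370.0, -174.7, 211.4]
eef_rot: [3.14, -0.022, -0.059]
wrist_force: [1.2, -0.3, -0.4]
finger_gap: 46.7
side red 111 [554.7  85.5 121.5]
side blue 104 [555.   -9.5 120.9]
side black 57 [497.9 119.3 118. ]
top red 58 [551.3  82.  126.1]
top blue 59 [552.3 -12.7 127.4]
top black 34 [495.1 115.1 123.2]
```

View pics/cside18.png

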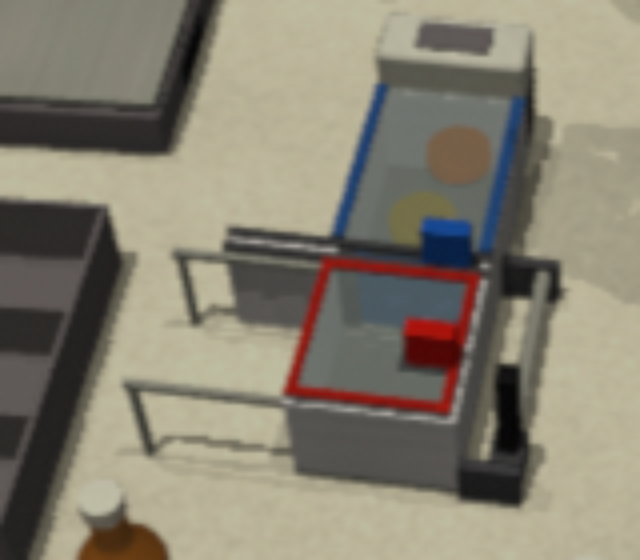

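View pics/top18.png

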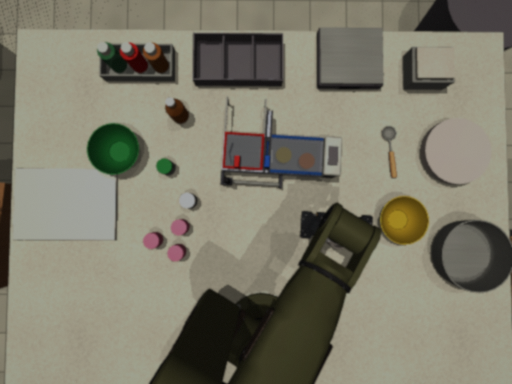

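The inner door reads shut in both cameras and the pusher is home. The red door reads about 1.5–2 mm from shut. That is within the limit, but I have time to reseat it.

```bash
python3 -m inch '{"grip":[0,0,0,0,0,0,0,0,0],"travel":[[3,5,0],[7,10,0],[11,15,0],[15,20,0],[18.2,25,0],[18.2,25.5,-4],[18.2,25.5,-9],[18.2,25.5,-13],[18.2,25.5,-13]],"turn":[[0,0,0],[0,0,0],[0,0,0],[0,0,0],[0,0,0],[0,0,0],[0,0,0],[0,0,0],[0,0,0]]}' 15
```

```text
clock: 32.3
eef_pos: [548.5, 79.1, 78.4]
eef_rot: [3.139, -0.016, -0.064]
wrist_force: [0.2, -0.6, 1.4]
finger_gap: 46.9
```

```bash
python3 -m inch '{"grip":[0,0,0,-1,-1,-1,-1,-1],"travel":[[0.4,0.1,-1],[0.4,0.1,-2.4],[0.4,0.1,-2.4],[0.4,0.1,-2.4],[0.4,0.1,-2.4],[0.4,0.1,-2.4],[0.4,0.1,-2.4],[0.4,0.1,-2.4]],"turn":[[0,0,0],[0,0,0],[0,0,0],[0,0,0],[0,0,0],[0,0,0],[0,0,0],[0,0,0]]}' 15
```

```text
clock: 33.3
eef_pos: [552.6, 80.1, 54.6]
eef_rot: [3.139, -0.016, -0.064]
wrist_force: [-0.5, 0.1, 2.0]
finger_gap: 16.0
```

```bash
python3 -m inch '{"grip":[-1,-1,-1],"travel":[[-0.2,0,0],[-0.4,0,0],[-0.5,0,0]],"turn":[[0,0,0],[0,0,0],[0,0,0]]}' 15
python3 -m inch '{"grip":[0,0,0,0,0,0,0,0,0],"travel":[[0,0,0],[0,0,0],[0,0,4],[0,0,9],[0,0,14],[-4,-3,14],[-9,-6,14],[-14,-9,14],[-14,-9,14]],"turn":[[0,0,0],[0,0,0],[0,0,0],[0,0,0],[0,0,0],[0,0,0],[0,0,0],[0,0,0],[0,0,0]]}' 15
python3 - <<'E'
from h import *
for n in("side","top"):
    p,d=snap(n,n+"19")
    r=(slice(130,270),slice(130,290)) if n=="side" else (slice(90,220),slice(190,350))
    cv2.imwrite(f"pics/c{n}19.png",cv2.resize(p[r][:,:,::-1],None,fx=4,fy=4))
    P=pts(n,d);X,Y,Z=[P[...,i] for i in range(3)];hsv=cv2.cvtColor(p,cv2.COLOR_RGB2HSV);H,S,V=[hsv[...,i].astype(int) for i in range(3)]
    area=(X>450)&(X<800)&(Y>-40)&(Y<180)&(Z<135)
    for nm,m in(("red",area&((H<8)|(H>172))&(S>150)&(Z>105)),("blue",area&(H>100)&(H<125)&(S>130)&(Z>105)),("black",area&(V<60)&(Z>100)&(X<530)&(Y>60))):
        print(n,nm,m.sum(),P[m].mean(0).round(1) if m.sum() else "")
E
```

```text
clock: 33.67
eef_pos: [549.7, 80.3, 54.9]
eef_rot: [3.14, -0.021, -0.064]
wrist_force: [18.5, 2.6, -8.5]
finger_gap: 15.8
clock: 34.8
eef_pos: [407.6, -10.8, 195.3]
eef_rot: [3.14, -0.022, -0.066]
wrist_force: [0.4, 0.5, 0.1]
finger_gap: 46.9
side red 111 [552.9  85.  121.2]
side blue 101 [554.9  -9.5 121.2]
side black 60 [498.4 118.7 118.3]
top red 58 [548.4  82.1 125.9]
top blue 58 [552.3 -12.8 127.2]
top black 35 [495.3 115.  123.4]
```

View pics/cside19.png

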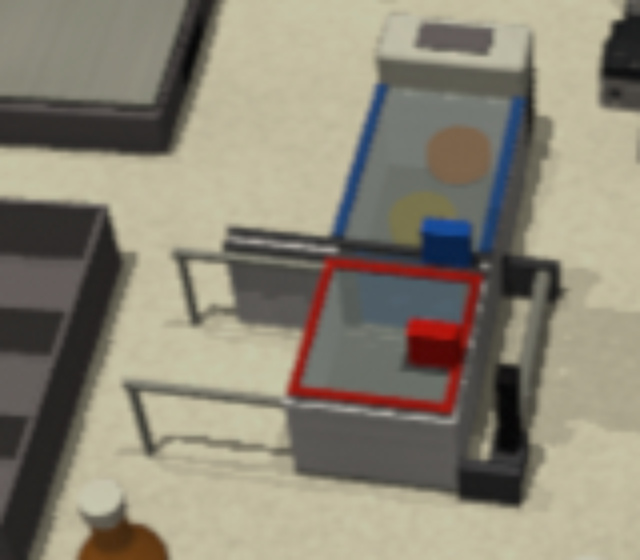

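View pics/side19.png

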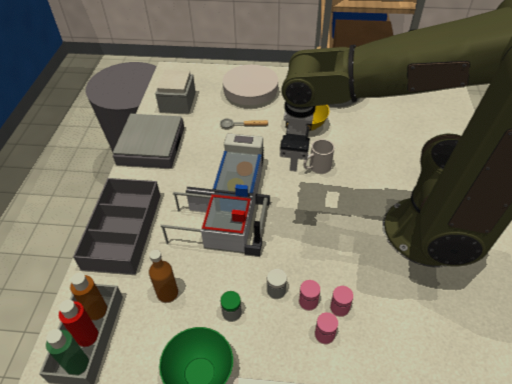

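Red is fully seated, blue reads as it did shut at the start, and the pusher is home. The tin shows upright in the cabinet, lid at about px (236,182) in the side view. The robot is clear of everything, so I'm handing in.

Run:
```python
from cell import manip
print(manip.read_state()['clock']); manip.sign_off()
```

```text
34.9
the job is handed in; nothing more can be done
```

The yellow tin is in the cabinet, and I handed the job in at 34.9 s. The sign-off reports no verdict, so the result below rests on my own checks.

**What I did:**
1. Opened the outer door fully.
2. Stood the tin in the lock and shut the outer door.
3. Opened the inner door and pushed the tin in to the pusher's end stop.
4. Brought the pusher back home and shut the inner door.
5. Pushed the outer door shut again, because it had crept about 1.5–2 mm.

**Last checks:**
- **Doors:** both were pressed shut until they met resistance (18–20 N). Both cameras show the inner door's grip where it stood shut at the start, and the outer door's grip where a shut door puts it.
- **Pusher:** its handle is back at its starting position within about 1 mm.
- **Tin:** its lid shows past the inner door in the cabinet, and it looks upright. I judged this by eye through the window and did not measure it.
- **Other things:** no bystander looks moved in the pictures, and the robot is clear of everything. I did not measure these either.

**What disagreed:**
- **Height:** the reported tool height was about 46 mm below where the cameras showed the fingertips. A test closing of the fingers above the red grip showed the cameras were right, so I set heights from the cameras.
- **Cameras:** the side and top cameras differed by about 3 mm sideways.
- **Outer door creep:** I did not find out why the outer door crept.

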